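Stop the lens down four clicks and cap it

TASK

Turn the push-lock aperture ring on top of the stand-mounted lens clockwise, seen from above, by exactly four clicks: it turns only while held pressed down against its spring, so press gently, never hard, and let it spring back up locked on the fourth click. Then put the blue dust cap over the ring's collar so that it sits level and is let go, and leave everything else where it is.

Things in the scene. Friction and masses are not known exactly. Their poses are not given: they have to be found in the camera images.
- lens_stand: Black lens, barrel 77 mm across, standing upright in a fixed stand with a square dark steel foot 130 x 130 x 12 mm. Origin: underside of the foot, on the vertical lens axis, z up. Its barrel is clamped at an unreported height. Clear drawers 300 mm tall stand far off at the left edge of the table, a grey box 156 mm tall at the right edge.
- ring_low (a point): on the lens axis, 96 mm over the foot's underside, fixed to the stand: the lowest height the top of the ring's flange can have. The true flange lies 0 to 30 mm higher (differs each time): find it by feel, e.g. with the fingertips, a few mm wider than the collar. Flange: aluminium, 84 mm across, red index line. Collar standing on it, one piece with it: black, knurled, round, 43 mm across, 22 mm tall.
- collar_low (a point): on the lens axis, centre of the collar's top face at the lowest clamp height (true: 0 to 30 mm higher). Grip the collar by its sides, fingertips at the flange, to turn the ring. The ring is sprung upward: pushed down it starts to sink at about 4 N, then 1 N more per mm, and bottoms hard at 9 mm (about 13 N). Down to about 5 mm (9 N) it is locked against turning, then it drags; from 7 mm (11 N) on it turns freely. Hold it there, at about 11 to 14 N.
- overload_pad (a joint): how far the whole lens has been pushed down into its stand, in m: 0 as long as the downward push on the lens stays below 14 N; beyond that the pad gives 1 mm for each 4 N. Giving more than 1 mm (a push over 18 N) counts as damage.
- aperture_ring (a joint): turn of the aperture ring (flange and collar) in rad, positive clockwise seen from above; 0 at the start, a click every 0.30 up to 8 clicks, then a stop. The fourth click is 1.20. Each click resists with up to 0.1 N m, then snaps on. Let up within about 0.05 rad of a click, the ring centres itself, rises and locks. Going on to the fifth click counts as a failure.
- cap_grip (a point): centre of the round grip on top of the blue plastic dust cap (about 40 g): a post 22 mm across and 38 mm tall; this point is 23 mm above the cap's flat roof and 45 mm above its rim. The cap stands rim down on the table.
- cap_rim (a point): centre of the open rim of the dust cap, at its lower edge; z points up through the grip. The cap is an upside-down cup 58 mm across outside, 51 mm inside, 22 mm tall and 18 mm deep inside; it goes loosely over the collar and its roof rests on the collar's top, so that the seated rim is 4 mm above the flange.
- spare_lens: bystander: black lens standing upright, 68 mm across, 88 mm tall; origin under its centre
- lens_hood: bystander: white lens hood with a dark disc in its wide end, cone 68 to 88 mm across, 50 mm tall; origin under its centre
- filter_wrench: bystander: red plastic filter wrench lying flat, an open loop 82 mm across round the origin and a handle 75 mm long towards its -x, 10 mm thick
- bowl: bystander: grey ceramic bowl 130 mm across, 45 mm tall, with two black caps in it; origin under its centre
- filter_ring: bystander: brass-rimmed glass filter lying flat, 68 mm across, 8 mm tall; origin under its centre
- dust_cap: the whole dust cap; origin at the centre of its rim (as point cap_rim)
Things that resemble listed ones, but are neither listed nor needed, are in the scene too. Several things look just like the dust_cap: the one meant starts nearest to the robot's base.

How it is judged:
On the way, in this order (a step that is already met when the one before it is completed fails the run):
1. the ring has been turned clockwise to its fourth click (value of joint aperture_ring between 1.12 and 1.28 rad), for 0.2 s.
2. the dust cap sits level over the collar (horizontal distance between cap_rim and lens_stand below 0.006 m and angle between cap_rim's own z axis and vertical below 0.12 rad and contact force between dust_cap and lens_stand above 0.05 N), for 0.2 s.
At the end, for the whole second after the job is handed in: The aperture ring stands on its fourth click (1.20 rad, within 0.04), and the dust cap rests on the collar, within 6 mm of the lens axis, tilted less than 0.12 rad, at rest and released (all of step 2 and value of joint aperture_ring between 1.16 and 1.24 rad and linear speed of dust_cap below 0.02 m/s); the robot touches nothing.
It fails at once if the lens is pushed down with more than about 18 N, so that its overload pad gives more than 1 mm (value of joint overload_pad above 0.001 m).
It fails at once if the ring is turned past its fourth click to the fifth (value of joint aperture_ring above 1.42 rad).
It fails at once if a bystander is moved by more than 20 mm (distance of any of spare_lens, lens_hood, filter_wrench, bowl, filter_ring from where it was at the start of the episode above 0.02 m).
It also fails if it takes over 61 s, if anything falls off the work surface, if the arm or the gripper's body presses on something with over 40 N, if the wrist force passes 120 N, or if a joint passes its speed limit or range.

ROBOT

A 6-joint arm with a two-finger parallel gripper is mounted at the origin on the work surface. World frame = base frame: x ahead of the robot, y to its left, z up, the work surface at z = 0. Lengths are in m, angles in rad, forces in N, time in s.
With the tool pointing down it reaches from about 0.275 to 0.775 m from the base axis. Payload 14.6 kg.
Tool frame: the origin (TCP) lies midway between the tips of the shut fingers; the grasp point (between the pads) lies 19 mm behind it; z points along the fingers, y is the line along which they close (so a half turn about z gives the same grasp; the last joint's range is limited). The gripper opens to 85 mm and grips with 20 to 120 N. Pads are 22 mm wide; open, the fingers measure 114 mm over their backs; the gripper's body (76 mm by 85 mm) begins 54 mm behind the grasp point. The pads swing forward as they close: fully open they stand 13 mm farther back than shut.
Start: joints at [-1.349, 0.263, -0.048, 1.259, 0, 1.415], TCP at [0.193, -0.488, 0.231] pointing down, gripper open.
Joint ranges: [-2.65, 2.65], [-0.89, 1.7], [-1.18, 1.37], [-2.13, 2.11], [-1.35, 1.29], [-3.14, 3.14]. Speed limits (rad/s): [1.89, 1.89, 2.57, 2.79, 3.14, 3.14].

INTERFACE

Orientations are given as a unit quaternion [w, x, y, z].
In Python, from station import ctrl, grab_frame, camera_info, workorder gives the robot as it stands.
- The arm moves only by the tool drive_tool, never from a script. Its argument "targets" is a list of rows, each a list of 3 entries, a list of its own where there are three numbers: the turn, a rotation vector about the world's x, y, z as a fraction of full scale, then the shift along the world's x, y, z as a fraction of full scale, then the opening, from -1 (shut) to 1 (fully open), so that 0 is half open. In form: [[[rx, ry, rz], [x, y, z], grip], ...]. A call has exactly 10 rows; each row shifts and turns the commanded pose from where the row before left it; what a row does not reach is not made up. Full scale, the value 1, is 0.02 m for a shift and pi/2 rad for a turn. A row lasts 1/12 s, in which the tool goes at most 41.7 mm and 7.16 degrees, less where a joint would pass 70% of its speed; a pose out of reach is approached as far as the arm can. A call with a number of a shift or a turn outside -1 to 1 is refused whole. A call with a gripper value outside its range is refused whole. The fingers move at their own pace and stop on an object; the grip force is fixed at half the most. Time passes only in rows, so rows that do not move let the fingers close, or fill a call up. It gives the time, the measured TCP pose, the force, the opening and the grip force at its end, in the units of the state.
- ctrl.get_obs(): the state, without advancing time (a new reading comes with each control period).
- grab_frame(name): name is "scene" or "side" or "wrist"; returns the picture (384x512x3 uint8, red, green, blue); there is no depth.
- camera_info(name): a dict with "fx", "fy", "cx", "cy" (pixels), "view" (4x4, takes a point from world to camera coordinates); the wrist camera has in their place "mount" (4x4, takes a point from camera to tool coordinates, whose origin is the TCP and whose axes are the flange's). Camera axes: x right, y down, z forward; pixel columns grow to the right and rows downward; lengths in m; the calibration is good to about 2 mm. A picture is of the moment at which its call begins: read the wrist's pose just before it. camera_info takes no time and is no camera call.
- workorder.hand_in(): hands the job in; it is judged then, once.
The state is a dict: "time": time; "joint_pos": joint angles; "qvel": joint speeds; "effort": joint torques, N m; "position": TCP position; "eef_rot": TCP orientation; "contact_force": force on the tool from outside, world axes, zero at the start; "ft_torque": the same for the moment, N m; "opening": finger opening in m; "grasp_force": force on a finger pad.
Only numpy, scipy, OpenCV 4.12 (cv2) and the standard library are available. Lean on these libraries where they do the work, as an engineer would, in place of code of your own. Each camera call takes 0.05 s, during which the arm holds its last target. There are 200 camera calls.

## Working session

There is one attempt and no reset: what is moved stays moved. The work goes in short steps, Python scripts to look and compute and a tool call to move; the robot and the scene stay as the last step left them, time stands still between calls to the robot, and variables do not carry over. Pictures are saved under pics/ and viewed, at most 13 in all, crops included, and the job is handed in when it is done.

Besides the shell and the picture viewer there is one more tool, called by a JSON object that holds its "op" and its "data". drive_tool: Moves the arm, as the interface text tells. Shift numbers are shares of 0.02 m and turn numbers shares of pi/2 rad, none past 1 either way. Its arguments: {"type":"object","properties":{"targets":{"type":"array"}},"required":["targets"]}

```bash
mkdir -p pics; ls; python3 - <<'E'
from station import ctrl, grab_frame, camera_info
import cv2,numpy as np
np.set_printoptions(precision=4,suppress=True)
o=ctrl.get_obs(); print(o)
for n in("scene","side","wrist"):
    print(n,camera_info(n))
    cv2.imwrite(f"pics/{n}0.png",grab_frame(n)[:,:,::-1])
a=cv2.imread("pics/scene0.png");b=cv2.imread("pics/side0.png")
cv2.imwrite("pics/both0.png",cv2.resize(np.vstack([a,b]),None,fx=.78,fy=.78))
E
```

```text
pics
{'time': 0.0, 'joint_pos': array([-1.3493,  0.2635, -0.049 ,  1.2594,  0.    ,  1.4155]), 'qvel': array([-0.0015,  0.0006,  0.0009, -0.0016,  0.0012,  0.0008]), 'effort': array([  0.0002, -63.7616,  38.4568,   0.0136,  -0.0003,   0.    ]), 'position': array([ 0.1931, -0.4879,  0.2308]), 'eef_rot': array([-0.0006,  0.9823,  0.1873, -0.    ]), 'contact_force': array([-0.8672, -0.2117,  0.1094]), 'ft_torque': array([ 0.0048, -0.0309,  0.0117]), 'grasp_force': 0.0, 'opening': 0.08511827042266043}
scene {'fx': 351.58293881995536, 'fy': 351.58293881995536, 'cx': 260.8828836938713, 'cy': 194.0441297055878, 'view': array([[ 0.4591,  0.8883,  0.0078, -0.2842],
       [ 0.7358, -0.3753, -0.5637, -0.4033],
       [-0.4979,  0.2645, -0.8259,  1.2736],
       [ 0.    ,  0.    ,  0.    ,  1.    ]])}
side {'fx': 393.0441663154899, 'fy': 393.0441663154899, 'cx': 261.0973295747517, 'cy': 187.96332864378252, 'view': array([[-0.8767, -0.4805,  0.0209,  0.543 ],
       [-0.3507,  0.609 , -0.7114,  0.2775],
       [ 0.3292, -0.631 , -0.7025,  0.8488],
       [ 0.    ,  0.    ,  0.    ,  1.    ]])}
wrist {'fx': 290.3947311808573, 'fy': 290.3947311808573, 'cx': 258.0189707538031, 'cy': 187.8721003294758, 'mount': array([[-0.0008, -0.9579, -0.287 ,  0.0734],
       [ 1.    , -0.0006, -0.0005, -0.0001],
       [ 0.0003, -0.287 ,  0.9579, -0.1431],
       [ 0.    ,  0.    ,  0.    ,  1.    ]])}
```

View pics/scene0.png

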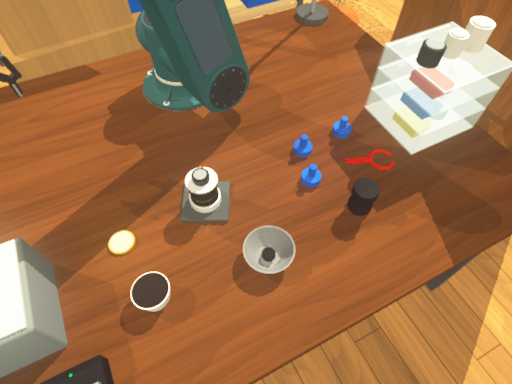

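View pics/side0.png

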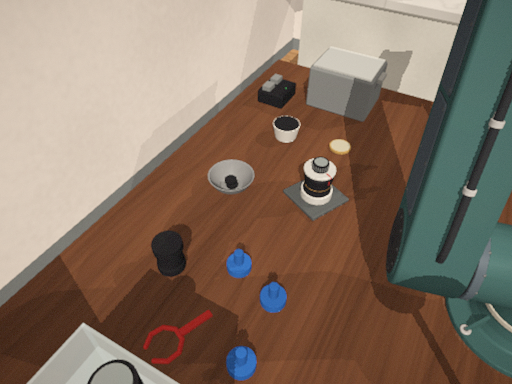

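Scene picture: the lens stand is at about (203,190), with the collar top near (200,174). Three blue cap-like things are at (303,147), (342,127) and (311,177). In the side view they are at (273,297), (241,362) and (239,264), and the collar is at (320,160).

```bash
cat > h.py <<'E'
from station import ctrl, grab_frame, camera_info
import cv2,numpy as np
from scipy.spatial.transform import Rotation as R
np.set_printoptions(precision=4,suppress=True)
def cam(n,o=None):
    c=camera_info(n)
    if n=="wrist":
        q=o["eef_rot"];T=np.eye(4);T[:3,:3]=R.from_quat([q[1],q[2],q[3],q[0]]).as_matrix();T[:3,3]=o["position"]
        M=T@c["mount"]
    else: M=np.linalg.inv(c["view"])
    return c,M
def ray(n,u,v,o=None):
    c,M=cam(n,o); d=M[:3,:3]@np.array([(u-c["cx"])/c["fx"],(v-c["cy"])/c["fy"],1]); return M[:3,3],d/np.linalg.norm(d)
def plane(n,u,v,z,o=None):
    p,d=ray(n,u,v,o); return p+d*(z-p[2])/d[2]
def tri(a,b):
    A=0;B=0
    for p,d in(a,b):
        P=np.eye(3)-np.outer(d,d);A=A+P;B=B+P@p
    x=np.linalg.solve(A,B); return x,[np.linalg.norm(np.cross(x-p,d)) for p,d in(a,b)]
def proj(n,X,o=None):
    c,M=cam(n,o); q=np.linalg.inv(M)@np.append(X,1); return np.array([c["fx"]*q[0]/q[2]+c["cx"],c["fy"]*q[1]/q[2]+c["cy"]])
def blue(im):
    h=cv2.cvtColor(im,cv2.COLOR_BGR2HSV);m=cv2.inRange(h,(100,150,60),(130,255,255))
    return m,[c for c in cv2.findContours(m,cv2.RETR_EXTERNAL,cv2.CHAIN_APPROX_NONE)[0] if cv2.contourArea(c)>100]
E
python3 - <<'E'
from h import *
for n in("scene","side"):
    im=cv2.imread(f"pics/{n}0.png");m,cs=blue(im)
    for c in cs:
        M=cv2.moments(c);u,v=M["m10"]/M["m00"],M["m01"]/M["m00"]; X=plane(n,u,v,.017)
        print(n,u,v,cv2.contourArea(c),X,np.hypot(*X[:2]))
print(tri(ray("scene",200.5,173.5),ray("side",320.5,161)))
for n,u,v,a in(("scene",203,190,(150,140,260,240)),("side",320,175,(270,140,370,220))):
    im=cv2.imread(f"pics/{n}0.png");c=im[a[1]:a[3],a[0]:a[2]];cv2.imwrite(f"pics/c_{n}.png",cv2.resize(c,(400,400*c.shape[0]//c.shape[1]),interpolation=cv2.INTER_CUBIC))
a=cv2.imread("pics/c_scene.png");b=cv2.imread("pics/c_side.png");h=max(len(a),len(b))
f=lambda x:np.vstack([x,np.zeros((h-len(x),400,3),np.uint8)])
cv2.imwrite("pics/c.png",np.hstack([f(a),f(b)]))
E
```

```text
scene 310.851051051051 175.95135135135135 277.5 [0.5826 0.1815 0.017 ] 0.6102063466174271
scene 302.4703856749311 146.35192837465564 242.0 [0.4735 0.2191 0.017 ] 0.5217504864515292
scene 341.7802859292701 128.0481565086531 221.5 [0.4635 0.3722 0.017 ] 0.5944349180839401
scene 254.36484245439468 2.1973466003316746 100.5 [-0.3566  0.4714  0.017 ] 0.591098321737804
scene 135.03939393939393 5.475757575757575 110.0 [-0.5644 -0.0084  0.017 ] 0.5645047142549532
side 240.94645247657297 362.54417670682733 747.0 [0.4579 0.3754 0.017 ] 0.5921116640455123
side 272.5943060498221 297.25771055753256 562.0 [0.4692 0.2228 0.017 ] 0.5194673639022295
side 238.58412032179083 263.7708989157048 476.5 [0.5777 0.1852 0.017 ] 0.6066864180992981
(array([ 0.5162, -0.119 ,  0.1297]), [np.float64(0.0012888490856257661), np.float64(0.0012888490856257397)])
```

View pics/c.png

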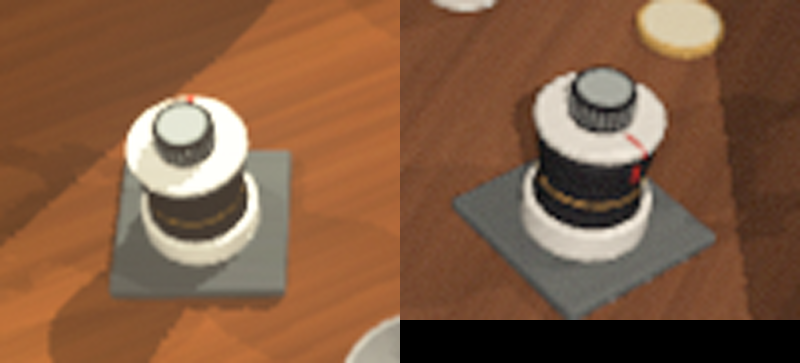

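Candidates for the dust cap: (303,147) at 0.52 m from the base, (311,177) at 0.61 m, and (342,127) at 0.59 m. I choose (303,147), the nearest to the base. The crop shows the collar top at scene (200.3,174.6) and side (320.8,162), so its height is about 0.13. Next I move over the lens for a wrist view.

{"op": "drive_tool", "data": {"targets": [[[0,0,0.078],[0.85,0.97,0.1],1],[[0,0,0.078],[0.85,0.97,0.1],1],[[0,0,0.078],[0.85,0.97,0.1],1],[[0,0,0.078],[0.85,0.97,0.1],1],[[0,0,0.078],[0.85,0.97,0.1],1],[[0,0,0.078],[0.85,0.97,0.1],1],[[0,0,0.078],[0.85,0.97,0.1],1],[[0,0,0.078],[0.85,0.97,0.1],1],[[0,0,0.078],[0.85,0.97,0.1],1],[[0,0,0.078],[0.85,0.97,0.1],1]]}}

```text
time: 0.98
position: [0.3638, -0.293, 0.2513]
eef_rot: [-0.0, 0.694, 0.72, 0.0]
contact_force: [-1.1, -0.6, 0.3]
opening: 0.0853
grasp_force: 0.0
```

{"op": "drive_tool", "data": {"targets": [[[0,0,0.078],[0.85,0.97,0],1],[[0,0,0.078],[0.85,0.97,0],1],[[0,0,0.078],[0.85,0.97,0],1],[[0,0,0],[0.85,0.97,0],1],[[0,0,0],[0.85,0.97,0],1],[[0,0,0],[0.85,0.97,0],1],[[0,0,0],[0.85,0.97,0],1],[[0,0,0],[0.85,0.97,0],1],[[0,0,0],[0.85,0.97,0],1],[[0,0,0],[0,0,0],1]]}}

```text
time: 1.82
position: [0.5181, -0.1169, 0.2508]
eef_rot: [-0.0, 0.552, 0.834, 0.0]
contact_force: [1.1, 0.2, -0.1]
opening: 0.0855
grasp_force: 0.0
```

```bash
python3 - <<'E'
from h import *
import pickle
o=ctrl.get_obs();im=grab_frame("wrist")[:,:,::-1];cv2.imwrite("pics/w1.png",im);pickle.dump(o,open("o1.pkl","wb"))
print(o["position"],o["joint_pos"],o["contact_force"],o["time"])
X,e=tri(ray("scene",200.3,174.6),ray("side",320.8,162));print(X,e,proj("wrist",X,o))
E
```

```text
[ 0.5181 -0.1169  0.2508] [-0.3758  0.2689  0.0128  1.315   0.0009  0.7935] [ 1.11    0.2128 -0.1458] 1.8167
[ 0.5156 -0.1202  0.1255] [np.float64(0.0016106196913251664), np.float64(0.001610619691324973)] [253.9683 182.9118]
```

View pics/w1.png

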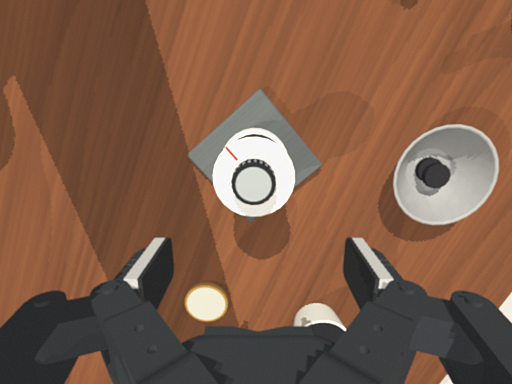

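The wrist picture shows the collar top at about (254,183) and the flange circle centred near (254,172), with the filter at (206,302) and the bowl at (437,175). I fit circles next.

```bash
python3 - <<'E'
from h import *
import pickle
o=pickle.load(open("o1.pkl","rb"));im=cv2.imread("pics/w1.png")
h=cv2.cvtColor(im,cv2.COLOR_BGR2HSV);m=cv2.inRange(h,(0,0,150),(180,60,255))
r=np.zeros_like(m);r[110:240,200:310]=1;m*=r
cs,hi=cv2.findContours(m,cv2.RETR_CCOMP,cv2.CHAIN_APPROX_NONE)
for c,k in zip(cs,hi[0]):
    if cv2.contourArea(c)>200: print(k[3],cv2.contourArea(c),cv2.fitEllipse(c),cv2.minEnclosingCircle(c))
S=[ray("scene",200.3,174.6),ray("side",320.8,162)]
for u,v in((254,183),):
    w=ray("wrist",u,v,o)
    print([tri(w,s) for s in S], [plane("wrist",u,v,z,o) for z in(.12,.13,.14,.15)])
E
```

```text
-1 945.5 ((253.11631774902344, 183.8302459716797), (33.97030258178711, 35.4948844909668), 97.2870101928711) ((253.0416717529297, 184.0), 18.069454193115234)
-1 5592.5 ((253.5057373046875, 172.841796875), (81.08026885986328, 88.22863006591797), 1.2692954540252686) ((253.0770263671875, 171.69056701660156), 44.703651428222656)
1 1648.0 ((253.3218231201172, 181.9863739013672), (44.927547454833984, 46.4908332824707), 1.41204035282135) ((253.26229858398438, 181.5901641845703), 23.88453483581543)
[(array([ 0.516 , -0.1198,  0.1245]), [np.float64(0.0007369816775140447), np.float64(0.0007369816775139634)]), (array([ 0.5148, -0.12  ,  0.127 ]), [np.float64(0.000668465936525886), np.float64(0.0006684659365258968)])] [array([ 0.5162, -0.1217,  0.12  ]), array([ 0.5152, -0.119 ,  0.13  ]), array([ 0.5142, -0.1164,  0.14  ]), array([ 0.5133, -0.1138,  0.15  ])]
```

{"op": "drive_tool", "data": {"targets": [[[0,0,0],[-0.13,-0.165,0],0.2],[[0,0,0],[0,0,-1],0.2],[[0,0,0],[0,0,-1],0.2],[[0,0,0],[0,0,-1],0.2],[[0,0,0],[0,0,-1],0.2],[[0,0,0],[0,0,-0.8],0.2],[[0,0,0],[0,0,0],0.2],[[0,0,0],[0,0,0],0.2],[[0,0,0],[0,0,0],0.2],[[0,0,0],[0,0,0],0.2]]}}

```text
time: 2.7
position: [0.514, -0.1234, 0.1565]
eef_rot: [0.001, 0.553, 0.833, 0.0]
contact_force: [-0.6, -0.2, 0.2]
opening: 0.0514
grasp_force: 0.0
```

```bash
python3 - <<'E'
from h import *
o=ctrl.get_obs()
for n in("scene","side","wrist"):
    cv2.imwrite(f"pics/{n}2.png",grab_frame(n)[:,:,::-1])
print(o["position"],o["contact_force"],o["ft_torque"],o["opening"],o["time"])
f=lambda i:cv2.resize(i,(400,300),interpolation=cv2.INTER_CUBIC)
w=cv2.imread("pics/wrist2.png");s=cv2.imread("pics/side2.png")[100:220,240:400]
cv2.imwrite("pics/v2.png",np.hstack([f(w),f(s)]))
E
```

```text
[ 0.514  -0.1234  0.1565] [-0.5937 -0.1971  0.2254] [ 0.0107 -0.0309  0.0046] 0.051356801387153775 2.7
```

View pics/v2.png

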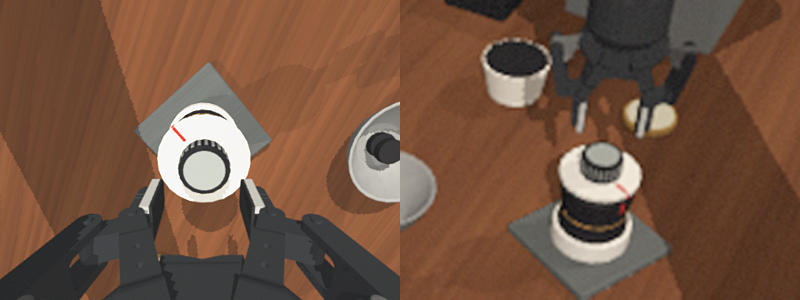

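Wrist view: the collar lies midway between the fingertips, with the collar at crop (204,170) and the tips at x of about 150 and 257. I refine the axis from this closer view.

```bash
python3 - <<'E'
from h import *
o=ctrl.get_obs();im=cv2.imread("pics/wrist2.png")
h=cv2.cvtColor(im,cv2.COLOR_BGR2HSV);m=cv2.inRange(h,(0,0,150),(180,60,255))
r=np.zeros_like(m);r[120:260,190:330]=1;m*=r
cs,hi=cv2.findContours(m,cv2.RETR_CCOMP,cv2.CHAIN_APPROX_NONE)
S=[ray("scene",200.3,174.6),ray("side",320.8,162)]
for c,k in zip(cs,hi[0]):
    if cv2.contourArea(c)>200:
        e=cv2.fitEllipse(c);print(k[3],cv2.contourArea(c),e)
        for z in(.1,.105,.12,.125,.13): print(z,plane("wrist",*e[0],z,o))
        if k[3]<0: print([tri(ray("wrist",*e[0],o),s) for s in S])
print(o["position"],o["contact_force"])
q=o["eef_rot"];print(R.from_quat([q[1],q[2],q[3],q[0]]).as_matrix())
E
```

```text
-1 2061.0 ((261.01123046875, 217.9143524169922), (49.560428619384766, 53.004798889160156), 89.10639190673828)
0.1 [ 0.5199 -0.131   0.1   ]
0.105 [ 0.519  -0.1291  0.105 ]
0.12 [ 0.5164 -0.1234  0.12  ]
0.125 [ 0.5155 -0.1215  0.125 ]
0.13 [ 0.5147 -0.1196  0.13  ]
[(array([ 0.5161, -0.1203,  0.1251]), [np.float64(0.0012617521987971292), np.float64(0.0012617521987972032)]), (array([ 0.5149, -0.1212,  0.1261]), [np.float64(0.00042686491862186835), np.float64(0.0004268649186217361)])]
-1 11663.0 ((263.49163818359375, 200.0806427001953), (115.67606353759766, 140.10609436035156), 144.01937866210938)
0.1 [ 0.5161 -0.1175  0.1   ]
0.105 [ 0.5153 -0.1159  0.105 ]
0.12 [ 0.513  -0.1112  0.12  ]
0.125 [ 0.5122 -0.1097  0.125 ]
0.13 [ 0.5115 -0.1081  0.13  ]
[(array([ 0.5122, -0.1152,  0.1166]), [np.float64(0.003140562963454173), np.float64(0.0031405629634541797)]), (array([ 0.5098, -0.1049,  0.1404]), [np.float64(8.345079871113275e-05), np.float64(8.345079871118365e-05)])]
8 3721.5 ((260.9490051269531, 213.37550354003906), (67.16220092773438, 70.58419036865234), 0.07677625864744186)
0.1 [ 0.5184 -0.1277  0.1   ]
0.105 [ 0.5176 -0.1259  0.105 ]
0.12 [ 0.5151 -0.1204  0.12  ]
0.125 [ 0.5143 -0.1186  0.125 ]
0.13 [ 0.5134 -0.1168  0.13  ]
8 304.0 ((261.16082763671875, 150.91677856445312), (21.22005271911621, 48.97899627685547), 93.0149154663086)
0.1 [ 0.5005 -0.0851  0.1   ]
0.105 [ 0.5002 -0.0844  0.105 ]
0.12 [ 0.499  -0.0821  0.12  ]
0.125 [ 0.4986 -0.0814  0.125 ]
0.13 [ 0.4983 -0.0807  0.13  ]
[ 0.5139 -0.1231  0.156 ] [ 0.6294  0.3464 -0.8543]
[[-0.3882  0.9216  0.0011]
 [ 0.9216  0.3882 -0.0005]
 [-0.0009  0.0008 -1.    ]]
```

{"op": "drive_tool", "data": {"targets": [[[0,0,0],[0.08,0.13,0],0.2],[[0,0,0],[0,0,-0.4],0.2],[[0,0,0],[0,0,-0.4],0.2],[[0,0,0],[0,0,-0.4],0.2],[[0,0,0],[0,0,-0.4],0.2],[[0,0,0],[0,0,-0.4],0.2],[[0,0,0],[0,0,-0.1],0.2],[[0,0,0],[0,0,-0.05],0.2],[[0,0,0],[0,0,0],0.2],[[0,0,0],[0,0,0],0.2]]}}

```text
time: 3.68
position: [0.5153, -0.1204, 0.1125]
eef_rot: [0.0, 0.553, 0.833, 0.0]
contact_force: [0.2, -0.3, 0.3]
opening: 0.0511
grasp_force: 0.0
```

{"op": "drive_tool", "data": {"targets": [[[0,0,0],[0,0,-0.05],0.2],[[0,0,0],[0,0,-0.05],0.2],[[0,0,0],[0,0,-0.05],0.2],[[0,0,0],[0,0,0],0.2],[[0,0,0],[0,0,0],0.2],[[0,0,0],[0,0,0],0.2],[[0,0,0],[0,0,0],0.2],[[0,0,0],[0,0,0],0.2],[[0,0,0],[0,0,0],0.2],[[0,0,0],[0,0,0],0.2]]}}

```text
time: 4.52
position: [0.5152, -0.1203, 0.1093]
eef_rot: [-0.0, 0.553, 0.833, 0.0]
contact_force: [-1.0, 0.4, 0.1]
opening: 0.0513
grasp_force: 0.0
```

{"op": "drive_tool", "data": {"targets": [[[0,0,0],[0,0,-0.05],0.2],[[0,0,0],[0,0,-0.05],0.2],[[0,0,0],[0,0,-0.05],0.2],[[0,0,0],[0,0,0],0.2],[[0,0,0],[0,0,0],0.2],[[0,0,0],[0,0,0],0.2],[[0,0,0],[0,0,0],0.2],[[0,0,0],[0,0,0],0.2],[[0,0,0],[0,0,0],0.2],[[0,0,0],[0,0,0],0.2]]}}

```text
time: 5.35
position: [0.5152, -0.1203, 0.1063]
eef_rot: [0.0, 0.553, 0.833, 0.0]
contact_force: [0.2, 0.5, 0.4]
opening: 0.0514
grasp_force: 0.0
```

{"op": "drive_tool", "data": {"targets": [[[0,0,0],[0,0,-0.05],0.2],[[0,0,0],[0,0,-0.05],0.2],[[0,0,0],[0,0,0],0.2],[[0,0,0],[0,0,0],0.2],[[0,0,0],[0,0,0],0.2],[[0,0,0],[0,0,0],0.2],[[0,0,0],[0,0,0],0.2],[[0,0,0],[0,0,0],0.2],[[0,0,0],[0,0,0],0.2],[[0,0,0],[0,0,0],0.2]]}}

```text
time: 6.18
position: [0.5152, -0.1203, 0.1043]
eef_rot: [0.0, 0.553, 0.833, 0.0]
contact_force: [-0.6, -0.4, 1.0]
opening: 0.0518
grasp_force: 0.0
```

{"op": "drive_tool", "data": {"targets": [[[0,0,0],[0,0,-0.05],0.2],[[0,0,0],[0,0,-0.05],0.2],[[0,0,0],[0,0,0],0.2],[[0,0,0],[0,0,0],0.2],[[0,0,0],[0,0,0],0.2],[[0,0,0],[0,0,0],0.2],[[0,0,0],[0,0,0],0.2],[[0,0,0],[0,0,0],0.2],[[0,0,0],[0,0,0],0.2],[[0,0,0],[0,0,0],0.2]]}}

```text
time: 7.02
position: [0.5153, -0.1203, 0.1023]
eef_rot: [0.0, 0.553, 0.833, 0.0]
contact_force: [-1.2, -0.4, 4.7]
opening: 0.0514
grasp_force: 2.5
```

{"op": "drive_tool", "data": {"targets": [[[0,0,0],[0,0,-0.05],0.2],[[0,0,0],[0,0,-0.05],0.2],[[0,0,0],[0,0,0],0.2],[[0,0,0],[0,0,0],0.2],[[0,0,0],[0,0,0],0.2],[[0,0,0],[0,0,0],0.2],[[0,0,0],[0,0,0],0.2],[[0,0,0],[0,0,0],0.2],[[0,0,0],[0,0,0],0.2],[[0,0,0],[0,0,0],0.2]]}}

```text
time: 7.85
position: [0.5153, -0.1203, 0.1005]
eef_rot: [0.0, 0.553, 0.833, 0.0]
contact_force: [-1.0, 0.0, 6.3]
opening: 0.0511
grasp_force: 3.5
```

{"op": "drive_tool", "data": {"targets": [[[0,0,0],[0,0,0.1],0.2],[[0,0,0],[0,0,0.1],0.2],[[0,0,0],[0,0,0.05],0.2],[[0,0,0],[0,0,0],-0.1],[[0,0,0],[0,0,0],-0.5],[[0,0,0],[0,0,0],-1],[[0,0,0],[0,0,0],-1],[[0,0,0],[0,0,0],-1],[[0,0,0],[0,0,0],-1],[[0,0,0],[0,0,0],-1]]}}

```text
time: 8.68
position: [0.5151, -0.1203, 0.1053]
eef_rot: [-0.0, 0.553, 0.833, -0.0]
contact_force: [-0.5, 0.5, 4.2]
opening: 0.0412
grasp_force: 59.9
```

```bash
cat > rd.py <<'E'
from h import *
F=[];
for i in range(3):
    o=ctrl.get_obs();F.append(np.r_[o["contact_force"],o["ft_torque"]]);grab_frame("side")
q=o["eef_rot"];print(o["time"],o["position"],"yaw",2*np.arctan2(q[2],q[1]),"F",np.mean(F,0),"fz",np.array(F)[:,2],o["opening"],o["grasp_force"])
E
python3 rd.py
```

```text
8.7833 [ 0.5152 -0.1203  0.1053] yaw 1.9695899332092426 F [-0.4834  0.0853  4.3812 -0.0112  0.2101  0.0056] fz [4.2247 4.9331 3.9857] 0.04121809013890787 59.906097650527954
```

{"op": "drive_tool", "data": {"targets": [[[0,0,0],[0,0,-0.05],-1],[[0,0,0],[0,0,-0.05],-1],[[0,0,0],[0,0,-0.05],-1],[[0,0,0],[0,0,-0.05],-1],[[0,0,0],[0,0,-0.05],-1],[[0,0,0],[0,0,0],-1],[[0,0,0],[0,0,0],-1],[[0,0,0],[0,0,0],-1],[[0,0,0],[0,0,0],-1],[[0,0,0],[0,0,0],-1]]}}

```text
time: 9.67
position: [0.5153, -0.1204, 0.1005]
eef_rot: [0.0, 0.553, 0.833, -0.0]
contact_force: [-1.9, 0.6, 8.7]
opening: 0.0416
grasp_force: 60.4
```

```bash
python3 rd.py
```

```text
9.7667 [ 0.5153 -0.1204  0.1006] yaw 1.9695026031187348 F [-1.8837 -0.2461  8.8723  0.0341  0.4899 -0.0281] fz [8.716 8.58  9.321] 0.041249189022557094 60.4212087392807
```

{"op": "drive_tool", "data": {"targets": [[[0,0,0],[0,0,-0.05],-1],[[0,0,0],[0,0,-0.05],-1],[[0,0,0],[0,0,-0.05],-1],[[0,0,0],[0,0,0],-1],[[0,0,0],[0,0,0],-1],[[0,0,0],[0,0,0],-1],[[0,0,0],[0,0,0],-1],[[0,0,0],[0,0,0],-1],[[0,0,0],[0,0,0],-1],[[0,0,0],[0,0,0],-1]]}}

```text
time: 10.65
position: [0.5153, -0.1204, 0.0978]
eef_rot: [0.0, 0.553, 0.833, -0.0]
contact_force: [-2.1, 0.7, 12.1]
opening: 0.0412
grasp_force: 60.8
```

```bash
python3 rd.py
```

```text
10.75 [ 0.5153 -0.1204  0.0977] yaw 1.9695302388288327 F [-1.7981  0.2461 11.8556  0.0064  0.6062  0.0061] fz [12.0855 11.9211 11.5603] 0.041380131254853895 60.757877826690674
```

{"op": "drive_tool", "data": {"targets": [[[0,0,-0.038],[0,0,0],-1],[[0,0,-0.038],[0,0,0],-1],[[0,0,-0.038],[0,0,0],-1],[[0,0,-0.038],[0,0,0],-1],[[0,0,-0.038],[0,0,0],-1],[[0,0,-0.038],[0,0,0],-1],[[0,0,-0.038],[0,0,0],-1],[[0,0,-0.038],[0,0,0],-1],[[0,0,0],[0,0,0],-1],[[0,0,0],[0,0,0],-1]]}}

```text
time: 11.63
position: [0.5154, -0.1204, 0.0977]
eef_rot: [0.0, 0.735, 0.679, 0.0]
contact_force: [-1.9, 0.1, 12.1]
opening: 0.0409
grasp_force: 60.8
```

```bash
python3 rd.py
```

```text
11.7333 [ 0.5154 -0.1204  0.0977] yaw 1.4919906534749627 F [-2.0413  0.6858 11.4898  0.0939  0.5164 -0.0914] fz [12.115  11.3433 11.0112] 0.041162274411769534 60.822633504867554
```

{"op": "drive_tool", "data": {"targets": [[[0,0,-0.046],[0,0,-0.02],-1],[[0,0,-0.046],[0,0,0],-1],[[0,0,-0.046],[0,0,0],-1],[[0,0,-0.046],[0,0,0],-1],[[0,0,-0.046],[0,0,0],-1],[[0,0,-0.046],[0,0,0],-1],[[0,0,-0.046],[0,0,0],-1],[[0,0,-0.046],[0,0,0],-1],[[0,0,-0.046],[0,0,0],-1],[[0,0,-0.046],[0,0,0],-1]]}}

```text
time: 12.62
position: [0.5156, -0.1204, 0.0974]
eef_rot: [0.0, 0.928, 0.374, 0.0]
contact_force: [-1.8, 1.0, 12.7]
opening: 0.0412
grasp_force: 60.9
```

```bash
python3 rd.py; python3 - <<'E'
from h import *
import pickle
pickle.dump(ctrl.get_obs(),open("o3.pkl","wb"))
f=lambda i:cv2.resize(i,(400,300),interpolation=cv2.INTER_CUBIC)
s=grab_frame("side")[120:210,260:380,::-1];c=grab_frame("scene")[150:225,150:250,::-1]
cv2.imwrite("pics/v3.png",np.hstack([f(s),f(c)]))
E
```

```text
12.7167 [ 0.5156 -0.1204  0.0975] yaw 0.7663468527174542 F [-1.5541  0.6166 12.3914  0.0645  0.3595  0.0161] fz [12.6631 12.2909 12.2201] 0.041109967109698047 60.89254975318909
```

View pics/v3.png

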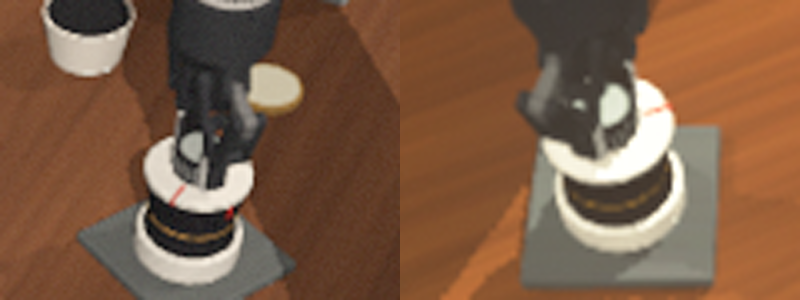

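```bash
python3 - <<'E'
from h import *
a=[]
for z,us in((.1035,[("side",332,179.5),("scene",150+190/3.636,140+97/3.636)]),(.0955,[("side",311.4,181.7),("scene",150+272/4,150+104/4)])):
    for n,u,v in us:
        p=plane(n,u,v,z)-[.5155,-.1205,0];print(n,p,np.hypot(*p[:2]),np.arctan2(p[1],p[0]))
E
```

```text
side [-0.0441  0.0221  0.1035] 0.04933701921818453 2.6774180832604366
scene [-0.0374  0.0191  0.1035] 0.04200743344920811 2.668896870140384
side [0.0005 0.0475 0.0955] 0.047476579306318226 1.5595788325184998
scene [0.0037 0.0455 0.0955] 0.045608428595289116 1.4905941256821125
```

{"op": "drive_tool", "data": {"targets": [[[0,0,0],[0,0,0.05],-1],[[0,0,0],[0,0,0.05],-1],[[0,0,0],[0,0,0.05],-1],[[0,0,0],[0,0,0.05],-1],[[0,0,0],[0,0,0.05],-1],[[0,0,0],[0,0,0.05],-1],[[0,0,0],[0,0,0.05],-1],[[0,0,0],[0,0,0.05],-1],[[0,0,0],[0,0,0],-1],[[0,0,0],[0,0,0],-1]]}}

```text
time: 13.7
position: [0.5154, -0.1204, 0.105]
eef_rot: [0.0, 0.927, 0.375, 0.0]
contact_force: [0.6, -0.4, 4.6]
opening: 0.0414
grasp_force: 60.1
```

```bash
python3 rd.py
```

```text
13.8 [ 0.5154 -0.1204  0.1049] yaw 0.7694617332701085 F [ 0.4089 -1.0625  4.7637 -0.2481 -0.094   0.0185] fz [4.5915 4.887  4.8126] 0.04108656673972311 60.13287305831909
```

The red line moved by about 1.15 rad, which matches the fourth click. The ring is back up and locked, so I release it and go to the cap.

{"op": "drive_tool", "data": {"targets": [[[0,0,0],[0,0,0],0.3],[[0,0,0],[0,0,0],0.3],[[0,0,0],[0,0,0],0.3],[[0,0,0],[0,0,0],0.3],[[0,0,0],[0,0,0.5],0.3],[[0,0,0],[0,0,1],0.3],[[0,0,0],[0,0,1],0.3],[[0,0,0],[0,0,1],0.3],[[0,0,0],[0,0,1],0.3],[[0,0,0],[0,0,1],0.3]]}}

```text
time: 14.68
position: [0.5149, -0.1201, 0.2157]
eef_rot: [-0.0, 0.927, 0.375, -0.0]
contact_force: [0.5, -0.6, 0.5]
opening: 0.0559
grasp_force: 0.0
```

{"op": "drive_tool", "data": {"targets": [[[0,0,0],[-0.125,0.95,0],0.3],[[0,0,0],[-0.125,0.95,0],0.3],[[0,0,0],[-0.125,0.95,0],0.3],[[0,0,0],[-0.125,0.95,0],0.3],[[0,0,0],[-0.125,0.95,0],0.3],[[0,0,0],[-0.125,0.95,0],0.3],[[0,0,0],[-0.125,0.95,0],0.3],[[0,0,0],[-0.125,0.95,0],0.3],[[0,0,0],[-0.125,0.95,0],0.3],[[0,0,0],[-0.125,0.95,0],0.3]]}}

```text
time: 15.52
position: [0.4898, 0.0707, 0.2148]
eef_rot: [-0.0, 0.927, 0.375, -0.0]
contact_force: [-0.4, 0.1, -0.8]
opening: 0.0557
grasp_force: 0.0
```

{"op": "drive_tool", "data": {"targets": [[[0,0,0],[-0.125,0.95,0],0.3],[[0,0,0],[-0.125,0.95,0],0.3],[[0,0,0],[-0.125,0.95,0],0.3],[[0,0,0],[-0.125,0.95,0],0.3],[[0,0,0],[-0.125,0.95,0],0.3],[[0,0,0],[-0.125,0.95,0],0.3],[[0,0,0],[-0.125,0.95,0],0.3],[[0,0,0],[-0.125,0.95,0],0.3],[[0,0,0],[0,0,0],0.3],[[0,0,0],[0,0,0],0.3]]}}

```text
time: 16.35
position: [0.4699, 0.2222, 0.2147]
eef_rot: [-0.0, 0.927, 0.376, -0.0]
contact_force: [0.4, -0.9, 0.3]
opening: 0.0556
grasp_force: 0.0
```

```bash
python3 - <<'E'
from h import *
o=ctrl.get_obs();im=grab_frame("wrist")[:,:,::-1].copy();cv2.imwrite("pics/w4.png",im)
c=grab_frame("scene")[:,:,::-1]
cv2.imwrite("pics/scene4.png",c)
print(o["position"],o["joint_pos"],o["time"])
m,cs=blue(im)
for c in cs:
    e=cv2.fitEllipse(c);print(cv2.contourArea(c),e,plane("wrist",*e[0],.022,o))
print(proj("wrist",[.471,.221,.06],o),proj("wrist",[.471,.221,.022],o))
E
```

```text
[0.4699 0.2222 0.2147] [ 0.2849  0.2602 -0.0978  1.2132 -0.      2.6554] 16.35
1762.5 ((260.33282470703125, 164.92666625976562), (47.03733444213867, 47.75102996826172), 179.37681579589844) [0.4724 0.2211 0.022 ]
2089.5 ((349.4171142578125, 120.3982162475586), (49.74620056152344, 53.57463073730469), 65.59516143798828) [0.5791 0.1847 0.022 ]
2391.0 ((154.444580078125, 76.74136352539062), (51.67464065551758, 58.950462341308594), 132.76690673828125) [0.4623 0.3713 0.022 ]
[259.7156 173.5588] [259.5442 165.8297]
```

View pics/w4.png

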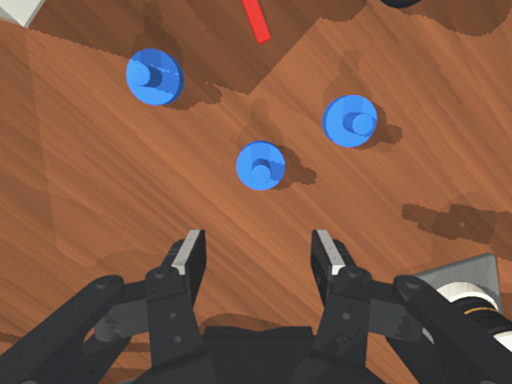

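Wrist picture: the chosen cap is at (260,165), the nearest to the base at 0.52 m. The other two are at (349,120) and (154,77), about 0.6 m away. I grasp its post.

{"op": "drive_tool", "data": {"targets": [[[0,0,0],[0.1,-0.06,-1],0.1],[[0,0,0],[0,0,-1],0.1],[[0,0,0],[0,0,-1],0.1],[[0,0,0],[0,0,-1],0.1],[[0,0,0],[0,0,-1],0.1],[[0,0,0],[0,0,-1],0.1],[[0,0,0],[0,0,-0.5],0.1],[[0,0,0],[0,0,0],0.1],[[0,0,0],[0,0,0],0.1],[[0,0,0],[0,0,0],0.1]]}}

```text
time: 17.28
position: [0.4727, 0.2202, 0.0857]
eef_rot: [0.0, 0.927, 0.375, 0.001]
contact_force: [-0.0, 0.5, 0.2]
opening: 0.0474
grasp_force: 0.0
```

```bash
python3 - <<'E'
from h import *
o=ctrl.get_obs();im=grab_frame("wrist")[:,:,::-1].copy();cv2.imwrite("pics/w5.png",im)
print(o["position"],o["time"],o["contact_force"])
m,cs=blue(im)
for c in cs:
    e=cv2.fitEllipse(c);print(cv2.contourArea(c),e,plane("wrist",*e[0],.022,o))
for z in(.06,.022,0): print(proj("wrist",[.472,.221,z],o))
E
```

```text
[0.4727 0.2202 0.0857] 17.2833 [-0.0119  0.4506  0.1966]
4360.0 ((256.8807067871094, 200.7483673095703), (73.85845947265625, 75.23057556152344), 0.7131879329681396) [0.4731 0.2219 0.022 ]
5927.5 ((400.019775390625, 132.46640014648438), (79.72216796875, 95.412109375), 86.66436767578125) [0.5796 0.1847 0.022 ]
7675.0 ((79.54179382324219, 61.726444244384766), (84.59949493408203, 117.54569244384766), 113.65007781982422) [0.4617 0.3729 0.022 ]
[256.4719 222.6279]
[256.7078 202.4533]
[256.8117 193.5683]
```

View pics/w5.png

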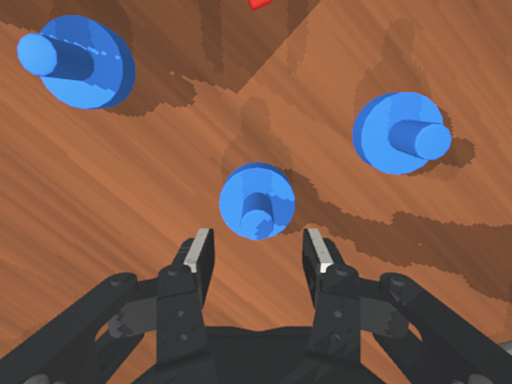

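The cap is at (257,201) and the post top at (258,223), both within 2 px of prediction, so the post is centred between the pads. I go down and close.

{"op": "drive_tool", "data": {"targets": [[[0,0,0],[0,0.05,-0.5],0.1],[[0,0,0],[0,0,-0.6],0.1],[[0,0,0],[0,0,-0.6],0.1],[[0,0,0],[0,0,-0.6],0.1],[[0,0,0],[0,0,-0.5],0.1],[[0,0,0],[0,0,0],0.1],[[0,0,0],[0,0,0],-0.2],[[0,0,0],[0,0,0],-1],[[0,0,0],[0,0,0],-1],[[0,0,0],[0,0,0],-1]]}}

```text
time: 18.17
position: [0.4728, 0.2217, 0.03]
eef_rot: [0.0, 0.927, 0.375, 0.001]
contact_force: [-1.3, -1.3, 7.1]
opening: 0.0203
grasp_force: 58.5
```

{"op": "drive_tool", "data": {"targets": [[[0,0,0],[0,0,0],-1],[[0,0,0],[0,0,0],-1],[[0,0,0],[0,0,0],-1],[[0,0,0],[0,0,0.2],-1],[[0,0,0],[0,0,0.8],-1],[[0,0,0],[0,0,1],-1],[[0,0,0],[0,0,1],-1],[[0,0,0],[0,0,1],-1],[[0,0,0],[0,0,1],-1],[[0,0,0],[0,0,1],-1]]}}

```text
time: 19.0
position: [0.4721, 0.2215, 0.1507]
eef_rot: [0.0, 0.927, 0.375, 0.0]
contact_force: [0.1, 0.2, -0.2]
opening: 0.0205
grasp_force: 58.7
```

{"op": "drive_tool", "data": {"targets": [[[0,0,0],[0,0,1],-1],[[0,0,0],[0,0,1],-1],[[0,0,0],[0,0,1],-1],[[0,0,0],[0,0,0],-1],[[0,0,0],[0,0,0],-1],[[0,0,0],[0,0,0],-1],[[0,0,0],[0,0,0],-1],[[0,0,0],[0,0,0],-1],[[0,0,0],[0,0,0],-1],[[0,0,0],[0,0,0],-1]]}}

```text
time: 19.83
position: [0.472, 0.2215, 0.2085]
eef_rot: [-0.0, 0.927, 0.375, -0.0]
contact_force: [0.7, 0.5, -0.6]
opening: 0.0201
grasp_force: 58.7
```

```bash
python3 rd.py; python3 - <<'E'
from h import *
o=ctrl.get_obs();im=grab_frame("wrist")[:,:,::-1].copy();cv2.imwrite("pics/w6.png",im)
m,cs=blue(im)
for c in cs: print(cv2.contourArea(c),cv2.boundingRect(c),cv2.fitEllipse(c))
m,cs=blue(grab_frame("side")[:,:,::-1].copy())
for c in cs: print("side",cv2.contourArea(c),cv2.boundingRect(c))
E
```

```text
19.9333 [0.4721 0.2215 0.2087] yaw 0.769502242973971 F [ 0.2067  0.1894 -0.6258 -0.0004 -0.0086 -0.0031] fz [-0.6    -0.0216 -1.2557] 0.020464146575494162 58.65408897399902
6083.5 (209, 182, 99, 115) ((257.76934814453125, 234.22926330566406), (85.50183868408203, 110.85285186767578), 0.4182109534740448)
2157.0 (322, 96, 55, 53) ((348.9057312011719, 121.47075653076172), (50.61656188964844, 54.37854766845703), 64.95421600341797)
2479.0 (122, 50, 58, 56) ((150.61517333984375, 77.65533447265625), (52.63452911376953, 59.990970611572266), 129.69703674316406)
side 747.5 (227, 346, 29, 34)
side 478.5 (227, 249, 24, 28)
side 449.5 (262, 236, 31, 28)
```

View pics/w6.png

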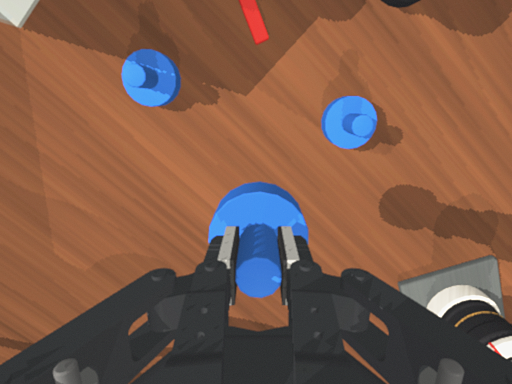

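```bash
python3 - <<'E'
from h import *
o=ctrl.get_obs();t=np.linspace(0,2*np.pi,721)
q=o["eef_rot"];Rm=R.from_quat([q[1],q[2],q[3],q[0]]).as_matrix()
for dx in(-.003,-.0015,0,.0015,.003):
  P=[]
  for zz in(.03,.008):
    P+= [proj("wrist",o["position"]+Rm@np.array([dx+.029*np.cos(a),.029*np.sin(a),zz]),o) for a in t]
  P=np.array(P);print(dx,P[:,1].min(),P[:,0].min(),P[:,0].max())
  P=P[721:];print(P[:,1].min())
im=cv2.imread("pics/w6.png");print(im[176:200,258].tolist()[:12])
E
```

```text
-0.003 180.98336117383522 207.63064106814477 308.8300886588209
191.64297565403237
-0.0015 178.63516032856646 207.49784444569633 308.9599914859637
189.01038847287538Traceback (most recent call last):
  File "<stdin>", line 7, in <module>
  File "h.py", line 22, in proj
    c,M=cam(n,o); q=np.linalg.inv(M)@np.append(X,1); return np.array([c["fx"]*q[0]/q[2]+c["cx"],c["fy"]*q[1]/q[2]+c["cy"]])
        ~~~^^^^^
  File "h.py", line 6, in cam
    c=camera_info(n)
ValueError: time passes only in moves, steps and waits
```

```bash
python3 - <<'E'
from h import *
import h
C={"wrist":camera_info("wrist")}; h.camera_info=lambda n:C[n]
t=np.linspace(0,2*np.pi,361)
def top(o,c,z0,z1,g=0):
    return [np.round([P[:,1].min(),P[:,1].max(),P[:,0].min(),P[:,0].max()],1) for P in [np.array([proj("wrist",np.array([c[0]+.029*np.cos(a),c[1]+.029*np.sin(a),z]),o) for a in t]) for z in(z0,z1)]]
q=[0,.927,.3751,0];u=np.array([.7185,.6955])
o5={"position":np.array([.4727,.2202,.0857]),"eef_rot":np.array(q)}
m,cs=blue(cv2.imread("pics/w5.png"));print([cv2.boundingRect(c) for c in cs][:3])
for d in(-.002,0,.002): print("w5",d,top(o5,np.array([.472,.221])+d*u,0,.022))
o6={"position":np.array([.4721,.2215,.2086]),"eef_rot":np.array(q)}
for d in(-.004,-.002,0): print("w6",d,top(o6,o6["position"][:2]+d*u,.1786,.2006))
print("w6 z-1.5mm",top(o6,o6["position"][:2],.1771,.1991))
for n in("w5","w6"):
    m,_=blue(cv2.imread(f"pics/{n}.png"));ys=np.where(m[:,257])[0];print(n,ys.min(),ys.max())
E
```

```text
[(220, 163, 75, 77), (353, 92, 98, 82), (18, 16, 117, 93)]
w5 -0.002 [array([161.3, 227.9, 221.9, 291.9]), array([167.4, 239.6, 218.4, 295.1])]
w5 0 [array([158.9, 225.7, 221.8, 292. ]), array([164.7, 237.3, 218.3, 295.2])]
w5 0.002 [array([156.4, 223.6, 221.7, 292. ]), array([162. , 235. , 218.2, 295.3])]
w6 -0.004 [array([182.5, 265.2, 213.4, 303. ]), array([193.4, 284.9, 207.7, 308.7])]
w6 -0.002 [array([179.4, 262.6, 213.2, 303.2]), array([189.9, 282.1, 207.5, 308.9])]
w6 0 [array([176.3, 259.9, 213.1, 303.3]), array([186.4, 279.2, 207.4, 309.1])]
w6 z-1.5mm [array([175.7, 258.8, 213.4, 303. ]), array([185.6, 277.7, 207.8, 308.7])]
w5 163 239
w6 183 296
```

Held firmly (opening 20 mm). The wrist view suggests the cap may sit about 3 mm off along the pads. I set it down, turn the gripper a quarter turn and regrip, which centres it in both directions.

{"op": "drive_tool", "data": {"targets": [[[0,0,0],[0,0,-1],-1],[[0,0,0],[0,0,-1],-1],[[0,0,0],[0,0,-1],-1],[[0,0,0],[0,0,-1],-1],[[0,0,0],[0,0,-1],-1],[[0,0,0],[0,0,-1],-1],[[0,0,0],[0,0,-1],-1],[[0,0,0],[0,0,-1],-1],[[0,0,0],[0,0,-0.5],-1],[[0,0,0],[0,0,-0.25],-1]]}}

```text
time: 20.92
position: [0.4714, 0.2213, 0.0324]
eef_rot: [-0.0, 0.927, 0.375, -0.001]
contact_force: [0.1, 0.2, 0.2]
opening: 0.0203
grasp_force: 58.7
```

{"op": "drive_tool", "data": {"targets": [[[0,0,0],[0,0,-0.1],-1],[[0,0,0],[0,0,-0.05],-1],[[0,0,0],[0,0,0],-1],[[0,0,0],[0,0,0],0.1],[[0,0,0],[0,0,0],0.1],[[0,0,0],[0,0,0],0.1],[[0,0,0.076],[0,0,0.1],0.1],[[0,0,0.076],[0,0,0],0.1],[[0,0,0.076],[0,0,0],0.1],[[0,0,0.076],[0,0,0],0.1]]}}

```text
time: 21.75
position: [0.4723, 0.2216, 0.0332]
eef_rot: [0.0, 0.81, 0.586, 0.0]
contact_force: [-0.4, 0.4, -0.3]
opening: 0.0472
grasp_force: 0.0
```

{"op": "drive_tool", "data": {"targets": [[[0,0,0.076],[0,0,0],0.1],[[0,0,0.076],[0,0,0],0.1],[[0,0,0.076],[0,0,0],0.1],[[0,0,0.076],[0,0,0],0.1],[[0,0,0.076],[0,0,0],0.1],[[0,0,0.076],[0,0,0],0.1],[[0,0,0.076],[0,0,0],0.1],[[0,0,0.076],[0,0,0],0.1],[[0,0,0.076],[0,0,0],0.1],[[0,0,0],[0,0,0],0.1]]}}

```text
time: 22.58
position: [0.4723, 0.2216, 0.0331]
eef_rot: [0.0, 0.396, 0.918, 0.0]
contact_force: [-0.1, -0.4, -0.0]
opening: 0.0469
grasp_force: 0.0
```

{"op": "drive_tool", "data": {"targets": [[[0,0,0],[0,0,0],-0.2],[[0,0,0],[0,0,0],-0.5],[[0,0,0],[0,0,0],-1],[[0,0,0],[0,0,0],-1],[[0,0,0],[0,0,0],-1],[[0,0,0],[0,0,0],-1],[[0,0,0],[0,0,0],-1],[[0,0,0],[0,0,0],-1],[[0,0,0],[0,0,0],-1],[[0,0,0],[0,0,0],-1]]}}

```text
time: 23.42
position: [0.4722, 0.2216, 0.0332]
eef_rot: [0.0, 0.4, 0.916, 0.0]
contact_force: [-1.4, -0.0, 4.9]
opening: 0.0202
grasp_force: 58.4
```

```bash
python3 rd.py
```

```text
23.5167 [0.4723 0.2216 0.0332] yaw 2.31839436902731 F [-1.1337 -0.4028  5.4606 -0.1007  0.2722 -0.05  ] fz [4.8927 5.7704 5.7187] 0.020159454476368424 58.43230068683624
```

{"op": "drive_tool", "data": {"targets": [[[0,0,0],[0,0,0.25],-1],[[0,0,0],[0,0,1],-1],[[0,0,0],[0,0,1],-1],[[0,0,0],[0,0,1],-1],[[0,0,0],[0,0,1],-1],[[0,0,0],[0,0,1],-1],[[0,0,0],[0,0,1],-1],[[0,0,0],[0,0,1],-1],[[0,0,0],[0,0,1],-1],[[0,0,0],[0,0,0],-1]]}}

```text
time: 24.4
position: [0.4734, 0.2219, 0.2016]
eef_rot: [0.002, 0.4, 0.917, 0.002]
contact_force: [0.5, -0.3, 0.8]
opening: 0.02
grasp_force: 58.7
```

{"op": "drive_tool", "data": {"targets": [[[0,0,0],[0.12,-0.95,0],-1],[[0,0,0],[0.12,-0.95,0],-1],[[0,0,0],[0.12,-0.95,0],-1],[[0,0,0],[0.12,-0.95,0],-1],[[0,0,0],[0.12,-0.95,0],-1],[[0,0,0],[0.12,-0.95,0],-1],[[0,0,0],[0.12,-0.95,0],-1],[[0,0,0],[0.12,-0.95,0],-1],[[0,0,0],[0.12,-0.95,0],-1],[[0,0,0],[0.12,-0.95,0],-1]]}}

```text
time: 25.23
position: [0.4959, 0.0306, 0.1976]
eef_rot: [-0.0, 0.399, 0.917, -0.0]
contact_force: [0.5, -0.3, -0.4]
opening: 0.0203
grasp_force: 58.7
```

{"op": "drive_tool", "data": {"targets": [[[0,0,0],[0.12,-0.95,0],-1],[[0,0,0],[0.12,-0.95,0],-1],[[0,0,0],[0.12,-0.95,0],-1],[[0,0,0],[0.12,-0.95,0],-1],[[0,0,0],[0.12,-0.95,0],-1],[[0,0,0],[0.12,-0.95,0],-1],[[0,0,0],[0.12,-0.95,0],-1],[[0,0,0],[0.12,-0.95,0],-1],[[0,0,0],[0,0,0],-1],[[0,0,0],[0,0,0],-1]]}}

```text
time: 26.07
position: [0.5152, -0.121, 0.1975]
eef_rot: [-0.0, 0.4, 0.917, 0.0]
contact_force: [-0.6, -0.3, -0.9]
opening: 0.0204
grasp_force: 58.8
```

```bash
python3 rd.py; python3 - <<'E'
from h import *
f=lambda i:cv2.resize(i,(400,300),interpolation=cv2.INTER_CUBIC)
s=grab_frame("side")[90:210,240:400,::-1];c=grab_frame("scene")[120:225,130:270,::-1]
cv2.imwrite("pics/v7.png",np.hstack([f(s),f(c)]))
E
```

```text
26.1667 [ 0.5151 -0.1199  0.1977] yaw 2.3208203048569684 F [-0.2901 -0.0925 -0.9756 -0.0002 -0.0073 -0.0045] fz [-0.8879 -0.2403 -1.7985] 0.02022678599793432 58.76443326473236
```

View pics/v7.png

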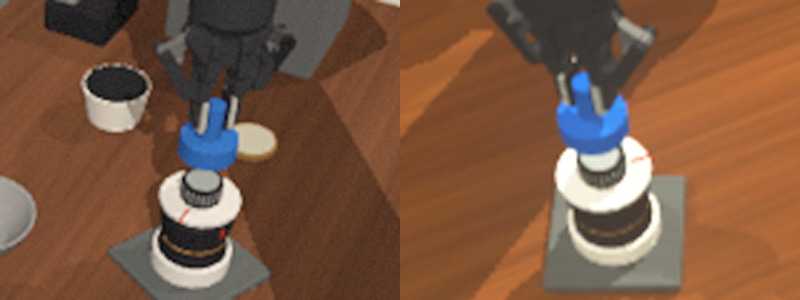

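Both views show the cap level and above the collar. I lower it in steps, watching the force.

{"op": "drive_tool", "data": {"targets": [[[0,0,0],[0.015,-0.025,-0.5],-1],[[0,0,0],[0,0,-0.5],-1],[[0,0,0],[0,0,-0.5],-1],[[0,0,0],[0,0,-0.1],-1],[[0,0,0],[0,0,-0.1],-1],[[0,0,0],[0,0,-0.1],-1],[[0,0,0],[0,0,-0.1],-1],[[0,0,0],[0,0,-0.1],-1],[[0,0,0],[0,0,-0.1],-1],[[0,0,0],[0,0,-0.1],-1]]}}

```text
time: 27.15
position: [0.5157, -0.121, 0.1539]
eef_rot: [0.0, 0.399, 0.917, -0.0]
contact_force: [0.5, 0.1, -0.5]
opening: 0.0205
grasp_force: 58.8
```

```bash
python3 rd.py
```

```text
27.25 [ 0.5156 -0.121   0.1536] yaw 2.3213952525226142 F [ 0.2759  0.2099 -0.8565  0.0375  0.0089 -0.0097] fz [-0.5476 -0.7634 -1.2583] 0.019814415323311855 58.76455843448639
```

{"op": "drive_tool", "data": {"targets": [[[0,0,0],[0,0,-0.1],-1],[[0,0,0],[0,0,-0.1],-1],[[0,0,0],[0,0,-0.05],-1],[[0,0,0],[0,0,-0.05],-1],[[0,0,0],[0,0,0],-1],[[0,0,0],[0,0,0],-1],[[0,0,0],[0,0,0],-1],[[0,0,0],[0,0,0],-1],[[0,0,0],[0,0,0],-1],[[0,0,0],[0,0,0],-1]]}}

```text
time: 28.13
position: [0.5157, -0.121, 0.1479]
eef_rot: [0.0, 0.399, 0.917, 0.0]
contact_force: [-0.0, -0.2, 0.3]
opening: 0.0201
grasp_force: 58.8
```

```bash
python3 rd.py
```

```text
28.2333 [ 0.5157 -0.121   0.1479] yaw 2.3214555991205446 F [ 0.1592 -0.3799  0.0454 -0.0051 -0.013   0.004 ] fz [ 0.3466  0.1997 -0.4099] 0.020226240706039476 58.7637197971344
```

{"op": "drive_tool", "data": {"targets": [[[0,0,0],[0,0,-0.05],-1],[[0,0,0],[0,0,-0.05],-1],[[0,0,0],[0,0,-0.05],-1],[[0,0,0],[0,0,-0.05],-1],[[0,0,0],[0,0,0],-1],[[0,0,0],[0,0,0],-1],[[0,0,0],[0,0,0],-1],[[0,0,0],[0,0,0],-1],[[0,0,0],[0,0,0],-1],[[0,0,0],[0,0,0],-1]]}}

```text
time: 29.12
position: [0.5157, -0.121, 0.1439]
eef_rot: [-0.0, 0.399, 0.917, 0.0]
contact_force: [-0.3, 0.4, -0.3]
opening: 0.0203
grasp_force: 58.8
```

```bash
python3 rd.py
```

```text
29.2167 [ 0.5157 -0.121   0.1439] yaw 2.3214239535398384 F [-0.2811  0.0614 -0.4964 -0.0014  0.0014  0.0077] fz [-0.3355 -0.5161 -0.6375] 0.020362667150822803 58.76415252685547
```

{"op": "drive_tool", "data": {"targets": [[[0,0,0],[0,0,-0.05],-1],[[0,0,0],[0,0,-0.05],-1],[[0,0,0],[0,0,-0.05],-1],[[0,0,0],[0,0,0],-1],[[0,0,0],[0,0,0],-1],[[0,0,0],[0,0,0],-1],[[0,0,0],[0,0,0],-1],[[0,0,0],[0,0,0],-1],[[0,0,0],[0,0,0],-1],[[0,0,0],[0,0,0],-1]]}}

```text
time: 30.1
position: [0.5159, -0.1211, 0.1412]
eef_rot: [0.0, 0.399, 0.917, -0.0]
contact_force: [0.0, 0.7, 6.5]
opening: 0.0207
grasp_force: 58.9
```

```bash
python3 rd.py
```

```text
30.2 [ 0.5159 -0.1211  0.1412] yaw 2.3214611378097416 F [-0.7698  0.2881  5.7093  0.0055  0.2085 -0.0119] fz [6.4662 4.9211 5.7406] 0.020181768508604484 58.93874645233154
```

Seated at about 6 N. I ease off and let go.

{"op": "drive_tool", "data": {"targets": [[[0,0,0],[0,0,0.05],-1],[[0,0,0],[0,0,0.03],-1],[[0,0,0],[0,0,0],-1],[[0,0,0],[0,0,0],-0.45],[[0,0,0],[0,0,0],-0.3],[[0,0,0],[0,0,0],0],[[0,0,0],[0,0,0],0.1],[[0,0,0],[0,0,0],0.1],[[0,0,0],[0,0,0],0.1],[[0,0,0],[0,0,0],0.1]]}}

```text
time: 31.08
position: [0.5156, -0.121, 0.1424]
eef_rot: [-0.0, 0.399, 0.917, 0.0]
contact_force: [0.2, 0.0, 0.6]
opening: 0.0469
grasp_force: 0.0
```

{"op": "drive_tool", "data": {"targets": [[[0,0,0],[0,0,0.2],0.1],[[0,0,0],[0,0,0.5],0.1],[[0,0,0],[0,0,1],0.1],[[0,0,0],[0,0,1],0.1],[[0,0,0],[0,0,1],0.1],[[0,0,0],[0,0,1],0.1],[[0,0,0],[0,0,1],0.1],[[0,0,0],[0,0,0],0.1],[[0,0,0],[0,0,0],0.1],[[0,0,0],[0,0,0],0.1]]}}

```text
time: 31.92
position: [0.5155, -0.1209, 0.256]
eef_rot: [-0.0, 0.399, 0.917, 0.0]
contact_force: [0.0, 0.4, 0.2]
opening: 0.047
grasp_force: 0.0
```

```bash
python3 rd.py; python3 - <<'E'
from h import *
f=lambda i:cv2.resize(i,(400,300),interpolation=cv2.INTER_CUBIC)
s=grab_frame("side")[120:210,260:380,::-1];c=grab_frame("scene")[140:230,140:260,::-1]
cv2.imwrite("pics/v8.png",np.hstack([f(s),f(c)]))
E
```

```text
32.0167 [ 0.5153 -0.1208  0.2556] yaw 2.3214429938948724 F [0.3197 0.0684 0.0145 0.0145 0.0317 0.0231] fz [ 0.1746  0.1381 -0.2692] 0.04711963575252482 0.0
```

View pics/v8.png

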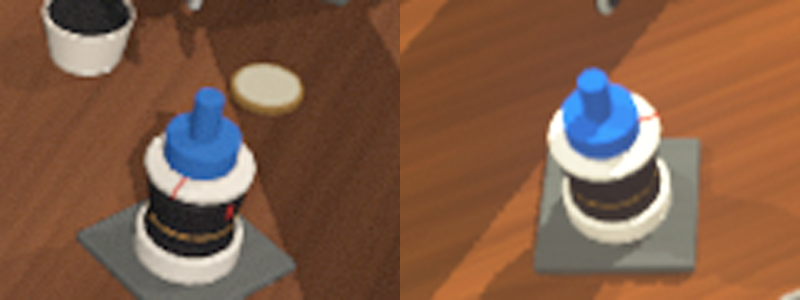

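The cap sits level and centred on the collar, clear of the gripper. The red line is still where it was after the fourth click.

```bash
python3 -c "
from station import workorder
print(workorder.hand_in())"
```

```text
the job is handed in; nothing more can be done
None
```

The ring is turned four clicks clockwise and locked, the blue dust cap sits level on the collar and is let go, and the job is handed in at about 32 s; no verdict was returned.

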